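# Fit a keyed hub on the reel winder's spindle

## Task

Pick up the steel hub and put it over the spindle of the winder stand, tab side up as it lies. Its inner tab will rest on the spindle's shoulder: keeping only light pressure on it, turn the hub until the tab drops into the keyway, let it go fully home flat on the stand, and release it. Never force it down hard, and leave the bottles and the jar where they are.

Things in the scene. Friction and masses are not known exactly. Their poses are not given: they have to be found in the camera images.
- hub_mid (a point): Centre, half-way up, of the loose plain-steel hub: an upright ring 34 mm high, outside diameter 60 mm with two parallel grip flats 48 mm apart (36 mm long, normals along the hub's +-y), through bore 34 mm in diameter, 0.17 to 0.35 kg. z is its axis, up; +x is the side of its tab. It starts standing on the bench, tab side up, +x pointing roughly away from the robot.
- hub_tab (a point): Middle of the tip of the hub's one inner tab, 10.8 mm from the hub's axis on its +x side. The tab is 6 mm wide, sticks 6.2 mm into the bore and runs from the hub's top face down to 14 mm above its foot; below it the bore is plain. This point is 24 mm above the foot.
- stand_seat (a point): Centre of the seat of the fixed winder stand, on the spindle axis, 40 mm above the bench; z up. The stand: grey base plate 120 (x) by 100 (y) by 12 mm, aluminium bearing housing 68 mm in diameter whose flat top is the seat, small black knob on the housing's -x side. Hub fully home: its centre is 17 mm above this point. The hub must never press on the stand with 40 N or more.
- shoulder (a point): Centre of the spindle's flat shoulder, on the axis, 26 mm above the seat; axes of the stand. Below it the steel spindle is 32 mm in diameter (edge chamfered 1.3 mm). Above it rises a guiding pilot 18 mm in diameter to a tapered tip 27 mm above this point. While the tab rests on the shoulder the hub's centre is 3 mm above this point.
- stand: The fixed stand, origin under its base plate on the spindle axis. The spindle has one keyway 7.8 mm wide, open at the shoulder, as deep as the pilot, running down to the seat. Its direction is NOT given by any pose here: it lies up to 0.6 rad either side of the stand's +x and must be seen or felt. The spindle's bearing is stiff (1 N m drag): light rubbing does not turn it.
- hub: The hub itself; origin at the centre of its foot, 17 mm below its centre; axes as for its centre.
- flux: Brown bottle with a white cap, 37 mm in diameter, 82 mm high, standing loose; origin under its centre. Leave alone.
- jar: Squat white jar with a green lid, 53 mm in diameter, 42 mm high, standing loose; origin under its centre. Leave alone.
- oil: Small yellowish bottle with a red cap, 28 mm in diameter, 74 mm high, standing loose; origin under its centre. Leave alone.

How it is judged:
On the way, in this order (a step that is already met when the one before it is completed fails the run):
1. the hub is round the spindle, above or on the shoulder or lower, upright (z of hub_mid in the frame of stand_seat between 0.01 and 0.033 m and horizontal distance between hub_mid and stand_seat below 0.003 m and angle between hub_mid's own z axis and vertical below 0.08 rad).
2. the hub has dropped home with its tab in the keyway (z of hub_mid in the frame of stand_seat between 0.01 and 0.0185 m and horizontal distance between hub_mid and stand_seat below 0.003 m and angle between hub_mid's own z axis and vertical below 0.08 rad), for 0.2 s.
At the end, for the whole second after the job is handed in: The hub sits home on the stand's seat with its tab in the keyway: its centre is less than 18.5 mm above the seat (17 mm when flat), within 3 mm of the spindle axis, tab side up and tilted less than 0.08 rad, at rest and released (all of step 2 and linear speed of hub below 0.01 m/s and angular speed of hub below 0.1 rad/s); the robot touches nothing.
It fails at once if the hub is pressed against the stand with more than 40 N (contact force between hub and stand above 40 N).
It fails at once if the brown bottle is moved more than 20 mm or tipped over (distance of flux from where it was at the start of the episode above 0.02 m or angle between flux's own z axis and vertical above 0.4 rad).
It fails at once if the jar is moved more than 20 mm or tipped over (distance of jar from where it was at the start of the episode above 0.02 m or angle between jar's own z axis and vertical above 0.4 rad).
It fails at once if the small bottle is moved more than 20 mm or tipped over (distance of oil from where it was at the start of the episode above 0.02 m or angle between oil's own z axis and vertical above 0.4 rad).
It also fails if it takes over 54 s, if anything falls off the work surface, if the arm or the gripper's body presses on something with over 40 N, if the wrist force passes 120 N, or if a joint passes its speed limit or range.

## Robot

A 6-joint arm with a two-finger parallel gripper is mounted at the origin on a cart in front of the work surface, level with it; the furniture and walls round the work are solid. World frame = base frame: x ahead of the robot, y to its left, z up, the work surface at z = 0. Lengths are in m, angles in rad, forces in N, time in s.
With the tool pointing down it reaches from about 0.3 to 0.75 m from the base axis. Payload 8.5 kg.
Tool frame: the origin (TCP) lies midway between the tips of the shut fingers; the grasp point (between the pads) lies 19 mm behind it; y points along the fingers, x is the direction in which the jaws open and shut, and the axes are right-handed (so a half turn about y gives the same grasp; the last joint's range is limited). The gripper opens to 85 mm and grips with 20 to 120 N. Pads are 22 mm wide; open, the fingers measure 114 mm over their backs; the gripper's body (76 mm by 85 mm) begins 54 mm behind the grasp point. The pads swing forward as they close: fully open they stand 13 mm farther back than shut.
Start: joints at [0.903, 0.381, 1.297, -0, 1.464, -0.215], TCP at [0.241, 0.495, 0.205] pointing down, gripper open.
Joint ranges: [-3.11, 3.11], [-0.89, 2.33], [0.22, 2.48], [-1.42, 4.56], [0.17, 2.85], [-2.88, 2.88]. Speed limits (rad/s): [2.39, 2.39, 3.14, 3.14, 3.14, 3.14].

## Interface

Orientations are given as a unit quaternion [x, y, z, w].
In Python, from cell import readout, imaging, workorder gives the robot as it stands.
- The arm moves only by the tool send_rows, never from a script. Its argument "rows" is a list that holds one entry, the list of rows, each a list of 7 numbers: the shift along the tool's x, y, z in mm, then the turn, a rotation vector about the tool's x, y, z in degrees, then the opening, from 0 (shut) to 1 (fully open). A call has exactly 10 rows; each row shifts and turns the pose as measured when the row begins, along the tool's axes as they then stand; what a row does not reach is not made up. A row lasts 1/8 s, in which the tool goes at most 62.5 mm and 10.7 degrees, less where a joint would pass 70% of its speed; a pose out of reach is approached as far as the arm can. A call with a gripper value outside its range is refused whole. The fingers move at their own pace and stop on an object; the grip force is fixed at half the most. Time passes only in rows, so rows that do not move let the fingers close, or fill a call up. It gives the time, the measured TCP pose, the force and the opening at its end, in the units of the state.
- readout.state(): the state, without advancing time (a new reading comes with each control period).
- imaging.snapshot(name): name is "side" or "top"; returns (picture, depth): 384x512x3 uint8, red, green, blue; 384x512 float32, m along the optical axis (not along the pixel's ray), 0 where there is no reading.
- imaging.camera_info(name): a dict with "vfov" (degrees; the focal length in pixels is half the picture's height over the tangent of half this angle, whatever the lens; pixels are square), "cx", "cy" (the principal point, pixels), "dist_coeffs" ([k1, k2, p1, p2, k3] as OpenCV has them; the pictures are not rectified), "eye" and "rotation" of the camera in the world. Camera axes: x right, y down, z forward; pixel columns grow to the right and rows downward; lengths in m; the calibration is good to about 2 mm. A picture is of the moment at which its call begins. camera_info takes no time and is no camera call.
- workorder.close_job(): hands the job in, once; it reports no verdict.
The state is a dict: "time": time; "q": joint angles; "joint_velocities": joint speeds; "joint_efforts": joint torques, N m; "tool_pos": TCP position; "eef_rot": TCP orientation; "contact_force": force on the tool from outside, world axes, zero at the start; "ft_torque": the same for the moment, N m; "opening": finger opening in m.
Only numpy, scipy, OpenCV 4.12 (cv2) and the standard library are available. Lean on these libraries where they do the work, as an engineer would, in place of code of your own. Each camera call takes 0.05 s, during which the arm holds its last target. There are 200 camera calls.

## Working session

There is one attempt and no reset: what is moved stays moved. The work goes in short steps, Python scripts to look and compute and a tool call to move; the robot and the scene stay as the last step left them, time stands still between calls to the robot, and variables do not carry over. Pictures are saved under pics/ and viewed, about 8 in all and at most 12, crops included, and the job is handed in when it is done.

Besides the shell and the picture viewer there is one more tool, called after "Call:" as name(argument=value, ...), one argument or row to a line, values as JSON. send_rows: Moves the arm, as the interface text tells. Its arguments: {"type":"object","properties":{"rows":{"type":"array"}},"required":["rows"]}

```bash
mkdir -p pics; ls
cat > h.py <<'E'
import numpy as np, cv2
from cell import readout, imaging, workorder
from scipy.spatial.transform import Rotation as R
def cam(n):
    c=imaging.camera_info(n); f=192/np.tan(np.radians(c['vfov'])/2)
    return c,np.array([[f,0,c['cx']],[0,f,c['cy']],[0,0,1]]),np.array(c['dist_coeffs']),np.array(c['eye']),np.array(c['rotation'])
def rays(n,px):
    c,K,d,e,r=cam(n)
    u=cv2.undistortPoints(np.array(px,float).reshape(-1,1,2),K,d).reshape(-1,2)
    return e,np.c_[u,np.ones(len(u))]@r.T   # r: cam->world
def onplane(n,px,z):
    e,v=rays(n,px); return e+v*((z-e[2])/v[:,2])[:,None]
def proj(n,P):
    c,K,d,e,r=cam(n); q=(np.array(P,float).reshape(-1,3)-e)@r
    return cv2.projectPoints(q,np.zeros(3),np.zeros(3),K,d)[0].reshape(-1,2)
def snap(n,f):
    p,d=imaging.snapshot(n); cv2.imwrite('pics/%s.png'%f,p[:,:,::-1]); np.save('pics/%s.npy'%f,d); return p,d
E
python3 - <<'E'
from h import *
for n in('top','side'):
    print(imaging.camera_info(n)); snap(n,n+'0')
print(readout.state())
a=np.hstack([cv2.imread('pics/top0.png')])
E
```

```text
pics
{'vfov': 46.41631406378731, 'cx': 257.9162227316125, 'cy': 191.69990454923868, 'dist_coeffs': array([-0.07835256,  0.        ,  0.        ,  0.        ,  0.        ]), 'eye': array([0.36225748, 0.28208834, 1.18364945]), 'rotation': array([-0.6985765 ,  0.7119389 , -0.04989936,  0.05141915])}
{'vfov': 53.65689212766589, 'cx': 257.71369639143865, 'cy': 190.19071247199153, 'dist_coeffs': array([-0.02800211,  0.        ,  0.        ,  0.        ,  0.        ]), 'eye': array([ 0.30811592, -0.388221  ,  0.67799181]), 'rotation': array([ 0.89271341, -0.15722692,  0.06465806, -0.41732696])}
{'time': 0.1, 'q': array([ 9.02693225e-01,  3.81142519e-01,  1.29814195e+00, -9.53867186e-06,
        1.46358439e+00, -2.15289179e-01]), 'joint_velocities': array([ 3.10373032e-04, -8.86185430e-04,  8.72227508e-06,  2.75352172e-04,
       -5.93706804e-04,  1.38671771e-03]), 'joint_efforts': array([ 4.03658749e-03, -4.49212968e+01, -2.31657904e+01, -1.83656612e-04,
        3.64008942e-03, -5.04854245e-05]), 'tool_pos': array([0.24044375, 0.49434412, 0.20408058]), 'eef_rot': array([ 0.59963333,  0.37457734, -0.37542472, -0.59932292]), 'contact_force': array([ 0.22404985, -0.89334122, -0.07754429]), 'ft_torque': array([-0.02194935, -0.03019791, -0.00927088]), 'opening': 0.08511671015891849}
```

```bash
sed -i "s/np.array(c\['rotation'\])/R.from_quat(c['rotation']).as_matrix()/" h.py
python3 - <<'E'
from h import *
st=readout.state(); print(R.from_quat(st['eef_rot']).as_matrix().round(3)); print(proj('top',[st['tool_pos']]),proj('side',[st['tool_pos']]))
a=cv2.imread('pics/top0.png');b=cv2.imread('pics/side0.png')
cv2.imwrite('pics/v1.png',cv2.resize(a,(800,600)));cv2.imwrite('pics/v2.png',cv2.resize(b,(800,600)))
E
```

```text
[[ 0.437 -0.001 -0.899]
 [ 0.899 -0.001  0.437]
 [-0.001 -1.     0.   ]]
[[161.75026479 314.88930711]] [[114.52113033 127.72038414]]
```

View pics/top0.png

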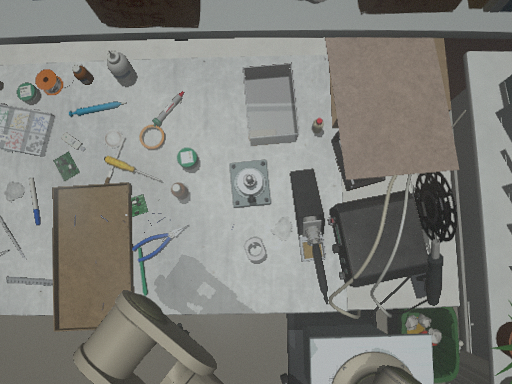

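View pics/side0.png

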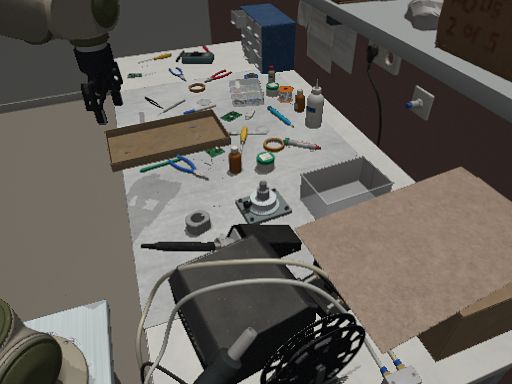

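Top view: hub at about (255,249), stand at (250,183) with the spindle in the middle, flux (180,190), jar (188,158), oil (318,126). The side view shows the hub at (198,221) and the spindle at (263,190). Next, zoomed crops.

Run:
```python
from h import *
a=cv2.imread('pics/top0.png');b=cv2.imread('pics/side0.png')
f=lambda im,x,y,w,h,s:cv2.resize(im[y:y+h,x:x+w],(w*s,h*s),interpolation=cv2.INTER_CUBIC)
H=f(a,235,229,40,40,10);S=f(a,230,163,40,40,10)
cv2.imwrite('pics/z1.png',np.hstack([H,S]))
d=np.load('pics/top0.npy')
print(d[240:262:2,244:268:2].round(3)); 
for p,z in(((255,249),.034),((250,183),.04)): print(onplane('top',[p],z))
g=a[:,:,:].astype(int).mean(2)
```

```text
[[1.177 1.177 1.14  1.147 1.143 1.143 1.144 1.147 1.143 1.178 1.176 1.176]
 [1.18  1.144 1.142 1.14  1.144 1.144 1.145 1.143 1.14  1.174 1.179 1.175]
 [1.145 1.143 1.141 1.169 1.142 1.178 1.173 1.176 1.143 1.146 1.18  1.173]
 [1.138 1.139 1.148 1.18  1.172 1.174 1.173 1.174 1.174 1.143 1.176 1.172]
 [1.146 1.139 1.172 1.172 1.174 1.175 1.171 1.172 1.174 1.141 1.176 1.175]
 [1.172 1.142 1.172 1.174 1.171 1.173 1.168 1.176 1.175 1.141 1.139 1.176]
 [1.172 1.139 1.142 1.172 1.173 1.171 1.171 1.172 1.138 1.137 1.141 1.171]
 [1.169 1.166 1.144 1.154 0.    1.164 1.172 1.172 1.138 1.136 1.135 1.171]
 [1.171 1.171 1.14  1.136 1.137 1.137 1.141 1.138 1.142 1.136 1.173 1.168]
 [1.169 1.167 1.137 1.134 1.139 1.138 1.139 1.137 1.135 1.172 1.168 1.168]
 [1.171 1.168 1.169 1.168 1.138 1.137 1.134 1.142 1.171 1.169 1.171 1.171]]
[[0.38080833 0.29320155 0.034     ]]
[[0.55055533 0.30305943 0.04      ]]
```

View pics/z1.png

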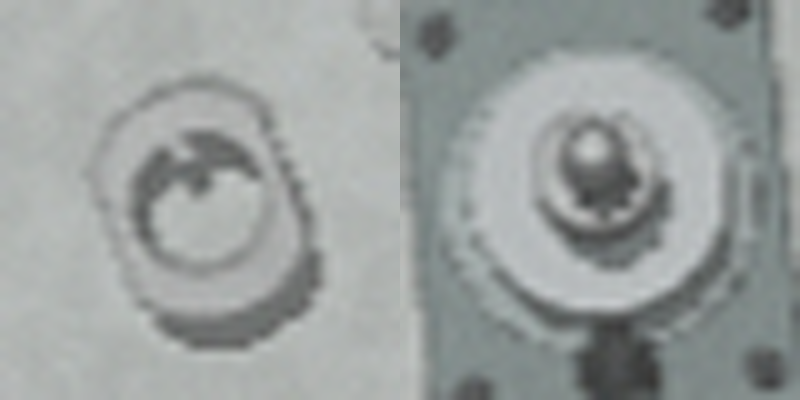

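```bash
cat >> h.py <<'E'
def cloud(n,d):
    c,K,di,e,r=cam(n); v,u=np.nonzero(d>0)
    _,w=rays(n,np.c_[u,v]); P=np.zeros(d.shape+(3,)); P[v,u]=e+w*d[v,u][:,None]; return P
def disc(n,P,xy,rad,zlo,zhi,zp):
    m=((np.hypot(P[...,0]-xy[0],P[...,1]-xy[1])<rad)&(P[...,2]>zlo)&(P[...,2]<zhi)).astype(np.uint8)
    c=max(cv2.findContours(m,cv2.RETR_EXTERNAL,cv2.CHAIN_APPROX_NONE)[0],key=cv2.contourArea)
    f=cv2.drawContours(np.zeros_like(m),[c],-1,1,-1); v,u=np.nonzero(f)
    return onplane(n,np.c_[u,v],zp)[:,:2],f
E
python3 - <<'E'
from h import *
for n in('top','side'):
    d=np.load('pics/%s0.npy'%n);P=cloud(n,d)
    for nm,xy,lo,hi,zp in(('hub',(.381,.293),.026,.042,.034),('seat',(.5505,.303),.033,.12,.04)):
        q,f=disc(n,P,xy,.05,lo,hi,zp); w=np.cov(q.T); ev,V=np.linalg.eigh(w); a=V[:,1]
        (bc,bs,ba)=cv2.minAreaRect((q*1000).astype(np.float32))
        print(n,nm,q.mean(0),'area',len(q),'4sig',4*np.sqrt(ev),'long axis deg',np.degrees(np.arctan2(a[1],a[0])),bc,bs,ba)
        print('  z mean',P[f>0][:,2].mean(), 'floor', np.median(P[...,2][abs(P[...,2])<.01]))
    # base plate
    m=((abs(P[...,0]-.55)<.08)&(abs(P[...,1]-.3)<.075)&(P[...,2]>.007)&(P[...,2]<.03)).astype(np.uint8)
    m=cv2.morphologyEx(m,cv2.MORPH_OPEN,np.ones((3,3)))
    c=max(cv2.findContours(m,cv2.RETR_EXTERNAL,cv2.CHAIN_APPROX_NONE)[0],key=cv2.contourArea)
    q=onplane(n,c[:,0,:],.012)[:,:2]*1000
    print(n,'base',cv2.minAreaRect(q.astype(np.float32)))
    # tops of bottles
    for nm,p in(('flux',(180,190)),('jar',(188,158)),('oil',(318,126))):
        if n=='top':print(nm,onplane(n,[p],.06))
b=cv2.imread('pics/side0.png')[165:240,180:300]
cv2.imwrite('pics/z2.png',cv2.resize(b,None,fx=6.5,fy=6.5,interpolation=cv2.INTER_CUBIC))
E
```

```text
top hub [0.38116605 0.29519382] area 390 4sig [0.05197961 0.06240279] long axis deg -158.65655950595516 (381.1363220214844, 295.2085876464844) (59.43501281738281, 47.73199462890625) 19.499061584472656
  z mean 0.02270449772026266 floor 0.0010288722976694586
top seat [0.551873   0.30542607] area 579 4sig [0.06519967 0.08166987] long axis deg -174.34119742574364 (545.6134643554688, 307.0800476074219) (64.78018951416016, 83.81977844238281) 88.87101745605469
  z mean 0.04696580853548659 floor 0.0010288722976694586
top base ((555.841796875, 305.5596923828125), (119.61029815673828, 99.59050750732422), 4.72672176361084)
flux [[0.53270408 0.48111507 0.06      ]]
jar [[0.61549696 0.46105488 0.06      ]]
oil [[0.69390839 0.12373947 0.06      ]]
side hub [0.38051668 0.28737076] area 337 4sig [0.05665519 0.06497707] long axis deg -146.39524358644465 (380.9463806152344, 287.6763610839844) (60.36758804321289, 52.30866622924805) 21.260684967041016
  z mean 0.02749922274161957 floor -0.0002470145297706061
side seat [0.55420516 0.30493559] area 491 4sig [0.07146494 0.10305266] long axis deg 59.54831633774358 (560.0755004882812, 305.9847412109375) (113.85749816894531, 70.04737091064453) 43.16672897338867
  z mean 0.0488220966044165 floor -0.0002470145297706061
side base ((554.5758056640625, 299.4371337890625), (120.39163970947266, 101.35061645507812), 4.347670555114746)
```

View pics/z2.png

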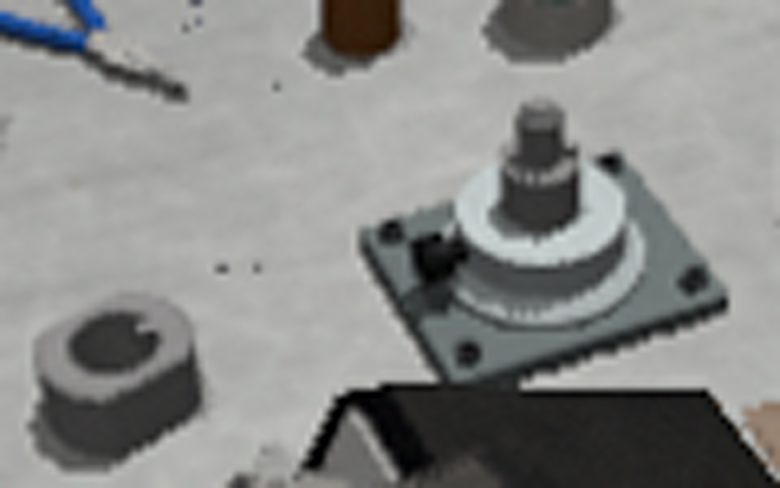

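Zoomed views: the hub tab points up and a bit left in the top image (yaw about 20°). In the side view, a dark notch in the shoulder at about (572,155) in the crop suggests the keyway is near the stand's +x. Estimates are hub (0.381, 0.295) with yaw 0.345, and stand (0.556, 0.305) with yaw about 0.08. I'll move above the hub with the jaws along its y.

Call:
send_rows(
  rows=[
    [[0,0,0,0,-9.1,0,1],[0,0,0,0,-9.1,0,1],[0,0,0,0,-9.1,0,1],[0,0,0,0,-9.1,0,1],[0,0,0,0,-9.1,0,1],[-47,18,-13,0,0,0,1],[-47,18,-13,0,0,0,1],[-47,18,-13,0,0,0,1],[-47,18,-13,0,0,0,1],[-47,18,-13,0,0,0,1]],
  ],
)

```text
time: 1.35
tool_pos: [0.3871, 0.2941, 0.1096]
eef_rot: [-0.398, -0.583, 0.586, 0.398]
contact_force: [0.5, 0.6, -0.1]
opening: 0.0851
```

```bash
cat >> h.py <<'E'
def togo(t,yaw):
    "shift (tool axes, mm) and turn (deg about tool y) to TCP target t with tool x along hub +y at hub yaw"
    s=readout.state(); M=R.from_quat(s['eef_rot']).as_matrix(); p=s['tool_pos']
    ang=np.degrees(np.arctan2(M[1,0],M[0,0]))-90
    print('t',s['time'],'p',p.round(4),'yaw',ang.round(2),'tilt',np.degrees(M.T@np.cross(M[:,1],[0,0,-1])).round(2),'F',s['contact_force'].round(1),'T',s['ft_torque'].round(2),'open',round(s['opening'],4))
    print('togo tool mm',(M.T@(np.array(t)-p)*1000).round(1),'turn y deg',round(-(np.degrees(yaw)-ang),2)); return s
E
python3 - <<'E'
from h import *
togo((.381,.295,.005),.345)
snap('top','t1');snap('side','s1')
a=cv2.imread('pics/top0.png')
g=a[163:203,230:270].min(2)   # bright seat
b=(a[...,0].astype(int)); 
m=np.zeros(a.shape[:2],np.uint8); m[163:203,230:270]=(a[163:203,230:270].min(2)>185)
c=max(cv2.findContours(m,0,1)[0],key=cv2.contourArea);
q=onplane('top',c[:,0,:],.04)[:,:2]*1000
print('seat circle',cv2.minEnclosingCircle(q.astype(np.float32)),cv2.fitEllipse(q.astype(np.float32)))
t=cv2.imread('pics/t1.png')[200:300,200:310];s=cv2.imread('pics/s1.png')[150:260,150:300]
cv2.imwrite('pics/z3.png',np.hstack([cv2.resize(t,(400,364)),cv2.resize(s,(400,364))]))
E
```

```text
t 1.35 p [0.3871 0.2941 0.1096] yaw 21.48 tilt [-0.24  0.   -0.12] F [ 0.5  0.6 -0.1] T [ 0.02 -0.    0.03] open 0.0851
togo tool mm [  3.2 104.7   4.9] turn y deg 1.71
seat circle ((530.7156372070312, 291.7591857910156), 6.582736015319824) ((529.3697509765625, 292.9161376953125), (4.320322036743164, 14.479578018188477), 17.3831729888916)
```

View pics/z3.png

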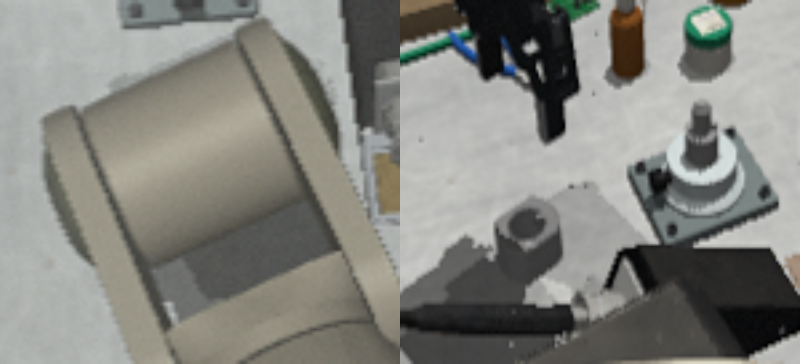

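The arm hides the top view. The side view shows the open fingers above the hub. I'm descending to the hub and stopping short to check.

Call:
send_rows(
  rows=[
    [[3.2,30,4.9,0,1.2,0,1],[0,35,0,0,0,0,1],[0,20,0,0,0,0,1],[0,10,0,0,0,0,1],[0,6,0,0,0,0,1],[0,2,0,0,0,0,1],[0,0,0,0,0,0,0.4],[0,0,0,0,0,0,0.3],[0,0,0,0,0,0,0.3],[0,0,0,0,0,0,0.3]],
  ],
)

```text
time: 2.7
tool_pos: [0.3844, 0.2963, 0.0076]
eef_rot: [0.407, 0.58, -0.578, -0.405]
contact_force: [0.1, -0.0, -0.1]
opening: 0.0256
```

Run:
```python
from h import *
togo((.381,.295,.005),.354)
```

```text
t 2.7 p [0.3844 0.2963 0.0076] yaw 19.91 tilt [ 0.26  0.   -0.06] F [ 0.1 -0.  -0.1] T [-0.05 -0.    0.02] open 0.0256
togo tool mm [-0.   2.6  3.6] turn y deg -0.37
```

Run:
```python
from h import *
snap('side','s2'); s=cv2.imread('pics/s2.png')[130:280,130:330]
cv2.imwrite('pics/z4.png',cv2.resize(s,(800,600),interpolation=cv2.INTER_CUBIC))
print(proj('side',[readout.state()['tool_pos'],(.381,.295,.034)])-[130,130])
```

```text
[[68.89548494 93.81071355]
 [66.44008908 86.75305405]]
```

View pics/z4.png

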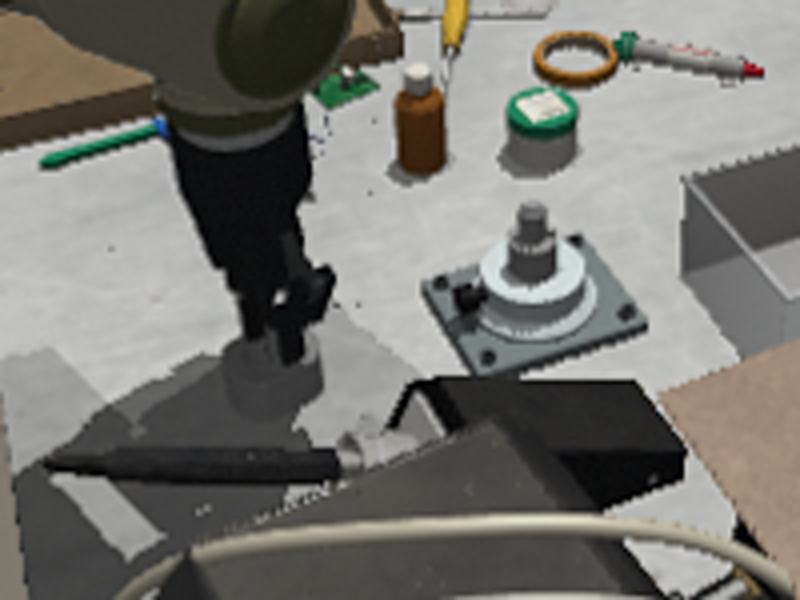

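Run:
```python
from h import *
d=np.load('pics/s2.npy');P=cloud('side',d);im=cv2.imread('pics/s2.png')
for v in range(208,236,2):
    print(v,' '.join('%3d,%3d,%3d|%3d'%(*(P[v,u]*1000-[300,200,0]).round(),im[v,u].mean()) for u in range(186,214,3)))
print(readout.state()['opening'],readout.state()['q'].round(3))
```

```text
208  66,175, -2|183  68,106, 57|133  75,103, 58| 12  79, 74, 82| 14  85, 68, 85| 14  89, 46,103| 16  94, 36,110| 14 102, 45,100| 14 110, 50, 93| 17 133,149, -1|160
210  65,167, -1|181  72,163,  0|151  74,106, 49|  9  78, 69, 80| 13  84, 64, 82| 13  88, 47, 96| 14  95, 43, 98| 12 103, 53, 86| 44 124,145, -1|110 131,139,  1|158
212  63,159, -1|187  70,155,  0|195  73,105, 44|  9  81,105, 41| 10  84, 72, 69| 35  88, 49, 89| 13  95, 53, 83|  8 115,140, -1|138 122,137, -1|165 129,133,  0|161
214  62,150,  0|200  69,150, -1|119  72,103, 39| 11  80,108, 32| 41  83, 73, 62| 61  87, 49, 82| 14  97, 71, 59| 12 108, 97, 32|134 120,128,  1|156 -300,-200,  0|161
216  58,107, 33|114  64,105, 33| 56  72,105, 30| 55  80,113, 21| 62  83, 73, 56| 63  89, 67, 59| 13  96, 70, 54| 14 106, 90, 32|125 119,124, -2|156 126,121, -2|160
218  56,103, 30| 59  63,101, 30| 57  71,107, 22| 52  79,111, 16| 59  82, 74, 49| 59  88, 67, 53| 15  96, 72, 45| 11 104, 83, 33|127 117,118, -3|147 124,112,  0|155
220  55, 94, 32| 56  62, 91, 34| 58  70,107, 16| 52  78,111,  9| 57  81, 73, 43| 57  87, 66, 48| 14  96, 79, 32| 3
[... 562 characters left out ...]
 57, 77, 21| 59  63, 68, 27| 59  70, 68, 25| 63  77, 69, 21| 58  85, 71, 17| 59  92, 73, 12| 56 100, 74,  8| 55 108, 80, -1|120 115, 80, -3|163
230  50, 97, -3| 69  56, 78, 13| 56  63, 72, 17| 60  69, 67, 19| 62  76, 65, 18| 58  84, 71, 10| 58  91, 72,  6| 56  99, 77, -1|100 106, 73,  0|161 113, 72, -1|167
232  49, 88, -1| 68  55, 78,  6| 59  62, 72, 10| 59  68, 66, 14| 60  76, 67, 10| 57  83, 68,  6| 58  90, 70,  2| 58  98, 71, -2|165 105, 66,  0|163 112, 66, -2|164
234  47, 81,  0| 69  55, 81, -4| 68  61, 71,  4| 63  68, 66,  7| 60  75, 65,  5| 59  82, 68, -1| 69  89, 65,  0|150  96, 61,  1|164 103, 60,  0|163 110, 57,  1|163
0.025289590101387465 [ 0.413  0.521  1.748 -0.002  0.868 -1.504]
```

Run:
```python
from h import *
for n,p in(('s1',(.387,.294,.1096)),('side0',(.2404,.4943,.204)),('s2',(.3844,.2963,.0076))):
    d=np.load('pics/%s.npy'%n);P=cloud('side',d);im=cv2.imread('pics/%s.png'%n)
    m=(im.max(2)<50)&(np.hypot(P[...,0]-p[0],P[...,1]-p[1])<.09)&(P[...,2]>max(p[2]-.03,.003))
    q=P[m]; 
    for sgn in(-1,1):
        k=q[sgn*(q[:,1]-p[1])>.0]; 
        if len(k): k=k[np.argsort(k[:,2])][:25:4]; print(n,p,sgn,(k*1000).round().tolist())
```

```text
s1 (0.387, 0.294, 0.1096) -1 [[402.0, 240.0, 150.0], [416.0, 240.0, 158.0], [408.0, 235.0, 158.0], [404.0, 236.0, 159.0], [416.0, 240.0, 161.0], [414.0, 237.0, 163.0], [407.0, 236.0, 164.0]]
s1 (0.387, 0.294, 0.1096) 1 [[376.0, 329.0, 148.0], [370.0, 326.0, 150.0], [384.0, 334.0, 151.0], [381.0, 331.0, 152.0], [381.0, 332.0, 154.0], [371.0, 326.0, 155.0], [377.0, 330.0, 156.0]]
side0 (0.2404, 0.4943, 0.204) -1 [[220.0, 450.0, 243.0], [222.0, 448.0, 244.0], [220.0, 449.0, 246.0], [216.0, 450.0, 246.0], [219.0, 445.0, 251.0], [215.0, 445.0, 252.0], [222.0, 439.0, 253.0]]
side0 (0.2404, 0.4943, 0.204) 1 [[256.0, 535.0, 243.0], [261.0, 530.0, 244.0], [268.0, 529.0, 246.0], [259.0, 532.0, 247.0], [255.0, 534.0, 249.0], [269.0, 526.0, 250.0], [251.0, 537.0, 251.0]]
s2 (0.3844, 0.2963, 0.0076) -1 [[396.0, 279.0, 32.0], [395.0, 271.0, 43.0], [379.0, 275.0, 46.0], [398.0, 269.0, 48.0], [398.0, 271.0, 49.0], [385.0, 274.0, 51.0], [393.0, 269.0, 53.0]]
s2 (0.3844, 0.2963, 0.0076) 1 [[381.0, 309.0, 20.0], [380.0, 308.0, 32.0], [375.0, 304.0, 37.0], [370.0, 302.0, 41.0], [370.0, 305.0, 42.0], [379.0, 308.0, 43.0], [371.0, 305.0, 48.0]]
```

The depth shows the real fingertips about 27–39 mm above the reported TCP, which fits the zero force: they closed above the hub. I'll rise, open, and come down carefully in small steps to a height that is safe either way.

Call:
send_rows(
  rows=[
    [[0,-20,0,0,0,0,1],[0,-5,3.6,0,0,0,1],[0,0,0,0,0,0,1],[0,0,0,0,0,0,1],[0,15,0,0,0,0,1],[0,10,0,0,0,0,1],[0,5,0,0,0,0,1],[0,4,0,0,0,0,1],[0,3,0,0,0,0,1],[0,2,0,0,0,0,1]],
  ],
)

```text
time: 4.0
tool_pos: [0.3797, 0.2943, -0.0095]
eef_rot: [-0.407, -0.579, 0.579, 0.406]
contact_force: [-0.9, 0.5, 0.6]
opening: 0.0855
```

```bash
cat > tip.py <<'E'
from h import *
import sys
s=togo((.381,.295,-.02),.354); p=s['tool_pos']
im,d=snap('side',sys.argv[1]);P=cloud('side',d)
m=(im.max(2)<50)&(np.hypot(P[...,0]-p[0],P[...,1]-p[1])<.09)&(P[...,2]>.003)
q=P[m]
for sgn in(-1,1):
    k=q[(sgn*(q[:,1]-p[1])>.0)]; k=k[np.argsort(k[:,2])][:25:4]; print(sgn,(k*1000).round().tolist())
E
python3 tip.py s3
```

```text
t 4.0 p [ 0.3797  0.2943 -0.0095] yaw 19.89 tilt [ 0.04 -0.   -0.08] F [-0.9  0.5  0.6] T [0.02 0.03 0.03] open 0.0855
togo tool mm [ 0.3 10.5 -1.5] turn y deg -0.39
-1 [[387.0, 273.0, 31.0], [392.0, 239.0, 41.0], [394.0, 237.0, 43.0], [405.0, 242.0, 44.0], [385.0, 248.0, 45.0], [392.0, 236.0, 48.0], [398.0, 241.0, 50.0]]
1 [[369.0, 306.0, 24.0], [368.0, 334.0, 33.0], [369.0, 337.0, 34.0], [360.0, 329.0, 37.0], [366.0, 331.0, 40.0], [361.0, 331.0, 41.0], [375.0, 336.0, 43.0]]
```

Call:
send_rows(
  rows=[
    [[0,3,-1.5,0,0,0,1],[0,3,0,0,0,0,1],[0,1,0,0,0,0,1],[0,0,0,0,0,0,1],[0,0,0,0,0,0,1],[0,0,0,0,0,0,1],[0,0,0,0,0,0,1],[0,0,0,0,0,0,1],[0,0,0,0,0,0,1],[0,0,0,0,0,0,1]],
  ],
)

```text
time: 5.3
tool_pos: [0.3814, 0.2949, -0.0166]
eef_rot: [0.407, 0.579, -0.579, -0.405]
contact_force: [-0.7, 0.3, -0.9]
opening: 0.0855
```

```bash
python3 tip.py s4
python3 - <<'E'
import cv2
s=cv2.imread('pics/s4.png')[170:250,150:260]
cv2.imwrite('pics/z5.png',cv2.resize(s,None,fx=7,fy=7,interpolation=cv2.INTER_CUBIC))
E
```

```text
t 5.3 p [ 0.3814  0.2949 -0.0166] yaw 19.9 tilt [ 0.09 -0.   -0.08] F [-0.7  0.3 -0.9] T [-0.02 -0.02  0.04] open 0.0855
togo tool mm [0.3 3.4 0.4] turn y deg -0.39
-1 [[388.0, 269.0, 27.0], [392.0, 244.0, 33.0], [394.0, 239.0, 34.0], [396.0, 239.0, 37.0], [394.0, 238.0, 39.0], [393.0, 243.0, 41.0], [387.0, 246.0, 43.0]]
1 [[368.0, 306.0, 24.0], [373.0, 336.0, 27.0], [370.0, 334.0, 29.0], [373.0, 336.0, 30.0], [367.0, 332.0, 32.0], [370.0, 333.0, 33.0], [363.0, 333.0, 36.0]]
```

View pics/z5.png

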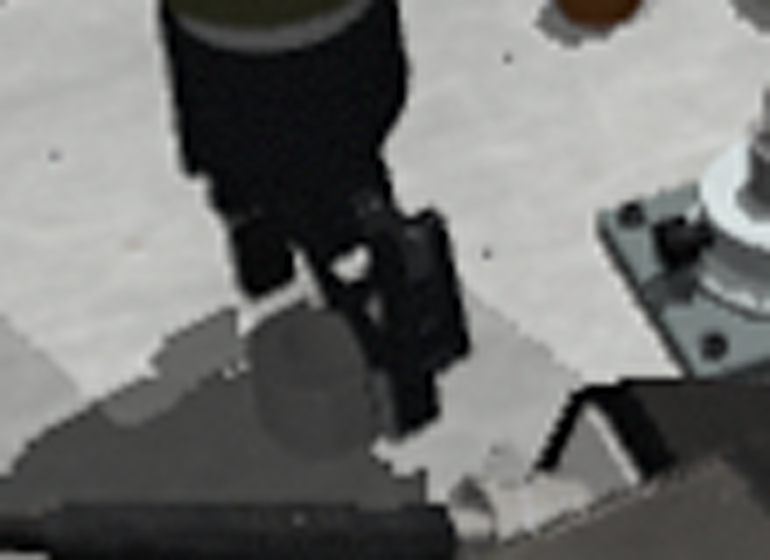

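The near finger's tip sits at crop (410,435), beside the hub and not touching anything. I'll work out its height from that pixel.

Run:
```python
from h import *
px=(150+410/7-.5,170+437/7-.5)
for z in(0,.01,.02,.03,.04): print(z,onplane('side',[px],z).round(4))
d=np.load('pics/s4.npy');P=cloud('side',d);im=cv2.imread('pics/s4.png')
for v in range(218,236,2): print(v,' '.join('%3d,%3d,%3d|%3d'%(*(P[v,u]*1000-[300,200,0]).round(),im[v,u].mean()) for u in range(198,218,2)))
```

```text
0 [[0.4001 0.2681 0.    ]]
0.01 [[0.3987 0.2584 0.01  ]]
0.02 [[0.3974 0.2488 0.02  ]]
0.03 [[0.396  0.2391 0.03  ]]
0.04 [[0.3947 0.2294 0.04  ]]
218  86,110, 14| 61  91,107, 15| 53  87, 41, 77| 13  92, 40, 76| 14  94, 24, 90| 14  98, 24, 89| 15 104, 32, 79| 11 108, 30, 79| 12 113, 31, 78| 13 117, 27, 80|  2
220  85,110,  7| 61  90,108,  8| 64  87, 42, 69| 23  91, 38, 72| 12  93, 25, 83| 14  97, 21, 85| 15 102, 27, 78| 12 107, 26, 77| 21 111, 24, 78| 22 116, 28, 72| 35
222  84,110,  1| 59  85, 76, 33| 58  87, 48, 58| 37  90, 37, 67| 23  93, 24, 78| 12  96, 20, 80| 15 101, 22, 77| 23 106, 23, 74| 27 111, 25, 71|105 127, 93,  1|160
224  79, 72, 31| 57  84, 69, 32| 62  86, 47, 52| 47  90, 45, 53| 65  92, 24, 72| 18  96, 20, 74| 16 100, 22, 71| 11 116, 90,  1|120 121, 92, -3|164 126, 90, -2|162
226  78, 68, 29| 59  83, 69, 26| 57  88, 70, 23| 53  89, 44, 47| 60  93, 40, 49| 22  98, 39, 49| 16 -300,-200,  0| 13 114, 85,  0| 74 119, 85, -2|160 124, 82, -1|161
228  77, 68, 22| 58  82, 68, 20| 58  87, 70, 16| 58  88, 42, 43| 55  93, 43, 41| 31  98, 42, 40| 14 102, 42, 38| 16 107, 40, 39| 34 117, 78, -2|166 122, 76, -1|164
230  76, 65, 18| 58  81, 68, 14| 55  86, 70, 10| 57  88, 42, 37| 57  92, 44, 33| 38  96, 39, 37|  8 101, 39, 34| 40 111, 74, -3|134 116, 70,  0|172 120, 67,  0|167
232  76, 66, 10| 57  80, 67,  8| 58  86, 71,  3| 56  87, 44, 28|104  92, 45, 25| 65  96, 40, 29|114 105, 66,  0|161 109, 65, -1|165 114, 63,  0|162 119, 62, -1|160
234  75, 67,  3| 60  80, 67,  1| 65  84, 67,  0| 68  89, 64,  1|167  94, 63,  0|167  98, 63, -1|168 103, 61, -1|165 107, 58,  0|164 112, 57, -1|161 117, 58, -3|160
```

Call:
send_rows(
  rows=[
    [[0,4,0,0,0,0,1],[0,3,0,0,0,0,1],[0,1.5,0,0,0,0,1],[0,0,0,0,0,0,1],[0,0,0,0,0,0,0.5],[0,0,0,0,0,0,0.4],[0,0,0,0,0,0,0.3],[0,0,0,0,0,0,0.3],[0,0,0,0,0,0,0.3],[0,0,0,0,0,0,0.3]],
  ],
)

```text
time: 6.6
tool_pos: [0.3815, 0.2949, -0.0257]
eef_rot: [0.407, 0.579, -0.579, -0.405]
contact_force: [-0.5, -0.1, 0.2]
opening: 0.0472
```

```bash
python3 tip.py s5
```

```text
t 6.6 p [ 0.3815  0.2949 -0.0257] yaw 19.89 tilt [ 0.1  -0.   -0.08] F [-0.5 -0.1  0.2] T [-0.05  0.06  0.02] open 0.0472
togo tool mm [ 0.3 -5.7  0.4] turn y deg -0.39
-1 [[405.0, 275.0, 6.0], [388.0, 256.0, 13.0], [409.0, 279.0, 14.0], [399.0, 260.0, 15.0], [400.0, 261.0, 18.0], [385.0, 261.0, 19.0], [397.0, 259.0, 20.0]]
1 [[392.0, 298.0, 23.0], [369.0, 315.0, 33.0], [372.0, 314.0, 36.0], [367.0, 314.0, 38.0], [370.0, 313.0, 41.0], [368.0, 315.0, 44.0], [374.0, 316.0, 47.0]]
```

Gripped: the opening stopped at 47.2 mm. Lifting it and moving over the spindle.

Call:
send_rows(
  rows=[
    [[0,-15,0,0,0,0,0.3],[0,-35,0,0,0,0,0.3],[0,-35,0,0,0,0,0.3],[0,-25,0,0,0,0,0.3],[-8,0,-28,0,0,0,0.3],[-8,0,-28,0,0,0,0.3],[-8,0,-28,0,0,0,0.3],[-8,0,-28,0,0,0,0.3],[-8,0,-28,0,0,0,0.3],[0,0,0,0,0,0,0.3]],
  ],
)

```text
time: 7.9
tool_pos: [0.5275, 0.304, 0.0835]
eef_rot: [-0.405, -0.576, 0.582, 0.407]
contact_force: [-1.2, 0.1, -2.6]
opening: 0.0472
```

Run:
```python
from h import *
togo((.556,.305,.084),.72)
snap('side','s6');snap('top','t6')
s=cv2.imread('pics/s6.png')[100:250,170:330];t=cv2.imread('pics/t6.png')[120:280,180:320]
cv2.imwrite('pics/z6.png',np.hstack([cv2.resize(s,(420,394),interpolation=cv2.INTER_CUBIC),cv2.resize(t,(345,394),interpolation=cv2.INTER_CUBIC)]))
```

```text
t 7.9 p [0.5275 0.304  0.0835] yaw 19.92 tilt [-0.48  0.   -0.1 ] F [-1.2  0.1 -2.6] T [ 0.04  0.03 -0.05] open 0.0472
togo tool mm [ -8.8  -0.7 -27.2] turn y deg -21.34
```

View pics/z6.png

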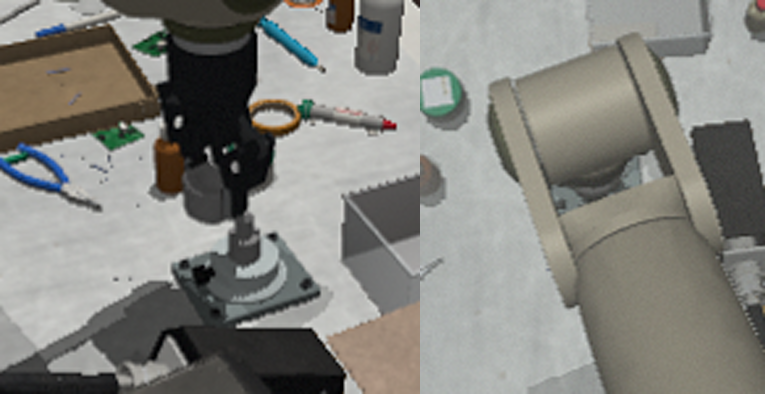

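The hub is held upright, with 2.6 N of weight. Moving over the spindle and turning to the start of the sweep.

Call:
send_rows(
  rows=[
    [[0,-2,0,0,-9,0,0.3],[0,0,0,0,-9,0,0.3],[0,0,0,0,-4,0,0.3],[-6,0,-7,0,0,0,0.3],[-6,0,-7,0,0,0,0.3],[-5,0,-7,0,0,0,0.3],[0,0,0,0,0,0,0.3],[0,0,0,0,0,0,0.3],[0,0,0,0,0,0,0.3],[0,0,0,0,0,0,0.3]],
  ],
)

```text
time: 9.25
tool_pos: [0.5491, 0.3062, 0.0848]
eef_rot: [-0.281, -0.643, 0.651, 0.288]
contact_force: [-0.9, 0.0, -1.5]
opening: 0.0473
```

Run:
```python
from h import *
s=togo((.556,.305,.084),.72); p=s['tool_pos']
im,d=snap('side','s7');P=cloud('side',d)
# axis midlines: predicted u at heights vs seen
ax=lambda x,y,z:proj('side',[(x,y,z)])[0].round(1)
print('spindle axis pred',[ax(.556,.305,z) for z in(.05,.06,.075,.09)])
print('hub axis pred foot/top',ax(p[0],p[1],p[2]+.026),ax(p[0],p[1],p[2]+.060), 'seen-before hub foot', ax(.381,.295,0),ax(.381,.295,.034))
a=cv2.imread('pics/side0.png').mean(2)
for v in(182,184,186,188,194,196,198): print(v,a[v,252:275].astype(int))
b=cv2.imread('pics/s7.png')[120:220,210:320]
cv2.imwrite('pics/z7.png',cv2.resize(b,None,fx=7,fy=6,interpolation=cv2.INTER_CUBIC))
```

```text
t 9.25 p [0.5491 0.3062 0.0848] yaw 42.57 tilt [-0.81 -0.    0.27] F [-0.9  0.  -1.5] T [-0.01  0.03 -0.02] open 0.0473
togo tool mm [-5.5  0.7 -4.2] turn y deg 1.31
spindle axis pred [array([262.2, 192.9]), array([262.2, 189.9]), array([262.1, 185.3]), array([262.1, 180.7])]
hub axis pred foot/top [259.2 174.3] [259.  163.1] seen-before hub foot [198.1 226.5] [196.4 216.8]
182 [177 177 177 177 176 174 176 146  95  85  89  93  97  99 114 167 173 173
 171 171 170 170 171]
184 [178 178 179 176 179 177 180 103  69  84  92  89  89  69 105 171 180 174
 172 169 169 168 171]
186 [175 175 176 178 181 176 164 116  62  52  52  53  52  45  92 162 166 174
 176 173 171 171 171]
188 [178 179 179 183 167 138 131  98  59  52  53  52  52  48  56  51  70 160
 167 164 155 130 109]
194 [197 197 197 202 173  85  46  51  49  51  52  51  50  49  49  47  41 149
 195 198 195 194 197]
196 [196 195 198 186 111  53  48  53  53  54  52  52  53  52  52  46  41 142
 184 197 198 197 196]
198 [200 198 200 125 100  77  56  49  51  54  54  52  52  52  47  41  86 166
 197 199 197 199 200]
```

View pics/z7.png

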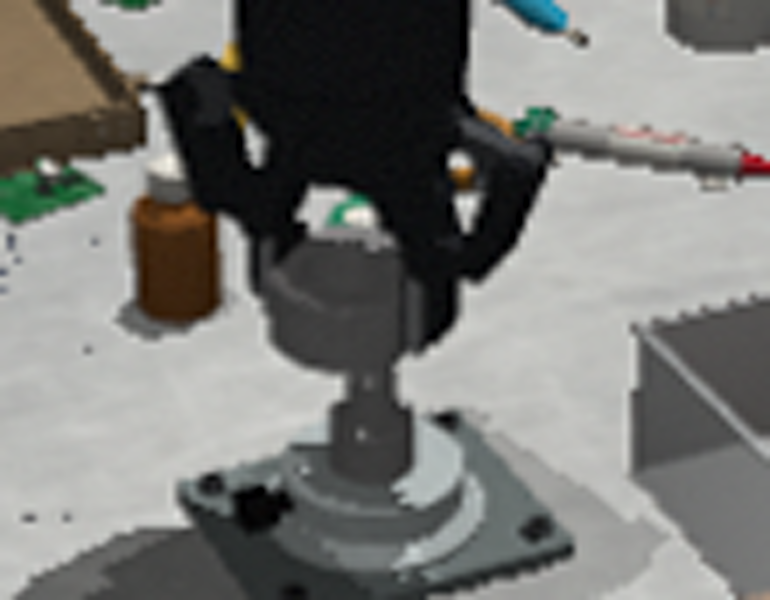

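The side view shows the hub just above the spindle tip, with the pilot visible below it at about u=262.9. The spindle and hub share the same +0.5 px bias, so the relative position holds. I'm correcting position and tilt, then lowering part of the way.

Call:
send_rows(
  rows=[
    [[-5.5,0,-4.2,-0.8,1.3,0.3,0.3],[0,0,0,0,0,0,0.3],[0,5,0,0,0,0,0.3],[0,5,0,0,0,0,0.3],[0,5,0,0,0,0,0.3],[0,5,0,0,0,0,0.3],[0,5,0,0,0,0,0.3],[0,1,0,0,0,0,0.3],[0,0,0,0,0,0,0.3],[0,0,0,0,0,0,0.3]],
  ],
)

```text
time: 10.55
tool_pos: [0.5562, 0.3049, 0.0566]
eef_rot: [-0.293, -0.644, 0.644, 0.292]
contact_force: [0.3, -0.3, -1.8]
opening: 0.0472
```

Run:
```python
from h import *
s=togo((.556,.305,.044),.72); p=s['tool_pos']
im,d=snap('side','s8');P=cloud('side',d)
print('hub axis pred foot/top',proj('side',[p+[0,0,.026],p+[0,0,.060]]).round(1))
a=im.mean(2)
for v in range(170,192,2): print(v,a[v,240:285].astype(int))
```

```text
t 10.55 p [0.5562 0.3049 0.0566] yaw 41.18 tilt [ 0.01  0.   -0.05] F [ 0.3 -0.3 -1.8] T [-0.01 -0.03 -0.  ] open 0.0472
togo tool mm [ 0.3 12.6  0.1] turn y deg -0.08
hub axis pred foot/top [[262.2 183. ]
 [262.1 172.1]]
170 [ 23  74 151 168 185 189 191 200 134  45  58  56  23   7  18  40  56  61
  59  59  58  60  59  59  84 116 129  94  68  29  11  15  16  14  11  29
  34  34  22  16  13  15  14  12   8]
172 [109 166 172 188 191 189 190 196 129  42  56  55  26  38  57  60  55  57
  59  59  61  61  62  64  62  58  57  56  58  36  18  13  14  14  14  16
  15  15  13  14  16  10   9  21 132]
174 [195 193 190 190 191 190 191 198 131  43  51  74  82  64  58  58  54  55
  59  61  62  61  62  62  60  58  57  57  58  57  29  12  13  15  14  15
  15  16  14  14  13   3  74 189 201]
176 [189 188 189 189 191 193 195 201 159  61  39  61  81  72  60  58  58  59
  59  59  61  62  63  63  63  58  58  56  58  46  47  44  28  17  13  15
  14   9  80  63  52 130 194 203 200]
178 [192 193 195 195 195 195 194 197 202 160  87  52  56  68  82  67  59  57
  57  58  58  56  56  56  56  57  57  57  59  36 
[... 489 characters left out ...]
9  63  55  59  62  62  61
  64  66  65  63  62  63  63  63  64  61  60  37  58  65  50  21   7  17
 126 187 193 190 193 192 192 191 190]
186 [200 199 198 196 196 196 197 196 195 196 198 163 100  61  58  60  62  66
  62  63  64  61  62  65  63  62  62  61  59  35  56  60  46  66 113 189
 197 194 193 192 192 194 197 196 196]
188 [198 195 193 193 195 198 200 201 204 201 200 201 205 172 105  63  58  60
  62  64  64  64  64  63  62  63  62  60  54  69 129 155 123 136 120 125
 158 160 181 192 190 188 189 189 187]
190 [197 197 196 197 199 200 203 203 203 206 208 210 210 204 204 201 153  80
  61  61  64  63  63  64  60  73  75  62  50 143 172 135  74  33  30  69
 119 150 160 159 186 191 187 184 182]
```

The hub's left edge at 250.8 gives a centre of about 262.8 against the spindle's 262.65, so it is laterally centred. Continuing down gently.

Call:
send_rows(
  rows=[
    [[0,4,0,0,0,0,0.3],[0,4,0,0,0,0,0.3],[0,3,0,0,0,0,0.3],[0,1,0,0,0,0,0.3],[0,1,0,0,0,0,0.3],[0,1,0,0,0,0,0.3],[0,1,0,0,0,0,0.3],[0,1,0,0,0,0,0.3],[0,1,0,0,0,0,0.3],[0,0.5,0,0,0,0,0.3]],
  ],
)

```text
time: 11.85
tool_pos: [0.5564, 0.3049, 0.0381]
eef_rot: [0.293, 0.644, -0.644, -0.292]
contact_force: [0.2, -0.4, -1.4]
opening: 0.0473
```

```bash
python3 -c "
from h import *
togo((.556,.305,.0263),.72)"
```

```text
t 11.85 p [0.5564 0.3049 0.0381] yaw 41.18 tilt [ 0.04 -0.   -0.06] F [ 0.2 -0.4 -1.4] T [ 0.04  0.01 -0.02] open 0.0473
togo tool mm [ 0.3 11.8  0.2] turn y deg -0.07
```

Call:
send_rows(
  rows=[
    [[0,1,0,0,0,0,0.3],[0,1,0,0,0,0,0.3],[0,1,0,0,0,0,0.3],[0,1,0,0,0,0,0.3],[0,1,0,0,0,0,0.3],[0,1,0,0,0,0,0.3],[0,1,0,0,0,0,0.3],[0,0.5,0,0,0,0,0.3],[0,0.5,0,0,0,0,0.3],[0,0.5,0,0,0,0,0.3]],
  ],
)

```text
time: 13.1
tool_pos: [0.5564, 0.3049, 0.0291]
eef_rot: [0.293, 0.644, -0.644, -0.292]
contact_force: [-0.2, -0.5, -2.2]
opening: 0.0472
```

```bash
python3 -c "
from h import *
togo((.556,.305,.0263),.72)"
```

```text
t 13.1 p [0.5564 0.3049 0.0291] yaw 41.18 tilt [ 0.04  0.   -0.06] F [-0.2 -0.5 -2.2] T [ 0.01 -0.01  0.04] open 0.0472
togo tool mm [0.4 2.8 0.3] turn y deg -0.07
```

Inside with no contact force, so the hub is over the spindle. Touching down on the shoulder with small steps.

Call:
send_rows(
  rows=[
    [[0,0.5,0,0,0,0,0.3],[0,0.5,0,0,0,0,0.3],[0,0.5,0,0,0,0,0.3],[0,0.5,0,0,0,0,0.3],[0,0.4,0,0,0,0,0.3],[0,0.4,0,0,0,0,0.3],[0,0.4,0,0,0,0,0.3],[0,0.4,0,0,0,0,0.3],[0,0.4,0,0,0,0,0.3],[0,0.4,0,0,0,0,0.3]],
  ],
)

```text
time: 14.35
tool_pos: [0.5566, 0.305, 0.0261]
eef_rot: [0.293, 0.644, -0.644, -0.291]
contact_force: [-1.3, -1.0, 5.6]
opening: 0.047
```

```bash
python3 -c "
from h import *
togo((.556,.305,.0263),.72)"
```

```text
t 14.35 p [0.5566 0.305  0.0261] yaw 41.19 tilt [ 0.12 -0.   -0.11] F [-1.3 -1.   5.6] T [-0.14  0.42 -0.01] open 0.047
togo tool mm [ 0.4 -0.2  0.5] turn y deg -0.06
```

Contact at the predicted height, with about 8 N. Sweeping slowly with light downward pressure.

Call:
send_rows(
  rows=[
    [[0,0.3,0,0,2.5,0,0.3],[0,0.3,0,0,2.5,0,0.3],[0,0.3,0,0,2.5,0,0.3],[0,0.3,0,0,2.5,0,0.3],[0,0.3,0,0,2.5,0,0.3],[0,0.3,0,0,2.5,0,0.3],[0,0.3,0,0,2.5,0,0.3],[0,0.3,0,0,2.5,0,0.3],[0,0.3,0,0,2.5,0,0.3],[0,0.3,0,0,2.5,0,0.3]],
  ],
)

```text
time: 15.6
tool_pos: [0.5567, 0.3069, 0.026]
eef_rot: [0.429, 0.565, -0.561, -0.427]
contact_force: [-3.2, -2.4, 4.4]
opening: 0.0474
```

```bash
python3 -c "
from h import *
togo((.5563,.305,.0263),.72)"
```

```text
t 15.6 p [0.5567 0.3069 0.026 ] yaw 15.48 tilt [0.38 0.   0.09] F [-3.2 -2.4  4.4] T [-0.25  0.39  0.1 ] open 0.0474
togo tool mm [-1.8 -0.3  0.9] turn y deg -25.78
```

Call:
send_rows(
  rows=[
    [[-1,0.2,0.5,0.3,2.5,0,0.3],[-0.4,0.3,0.2,0,2.5,0,0.3],[-0.2,0.3,0,0,2.5,0,0.3],[-0.2,0.3,0,0,2.5,0,0.3],[-0.2,0.3,0,0,2.5,0,0.3],[-0.2,0.3,0,0,2.5,0,0.3],[-0.2,0.3,0,0,2.5,0,0.3],[-0.2,0.3,0,0,2.5,0,0.3],[-0.2,0.3,0,0,2.5,0,0.3],[-0.2,0.3,0,0,2.5,0,0.3]],
  ],
)

```text
time: 16.85
tool_pos: [0.5568, 0.3063, 0.0237]
eef_rot: [-0.542, -0.456, 0.451, 0.544]
contact_force: [-0.4, -0.0, -2.2]
opening: 0.0475
```

```bash
python3 -c "
from h import *
togo((.5563,.305,.0263),.72)"
```

```text
t 16.85 p [0.5568 0.3063 0.0237] yaw -10.28 tilt [0.14 0.   0.38] F [-0.4 -0.  -2.2] T [0.02 0.   0.04] open 0.0475
togo tool mm [-1.4 -2.6  0.2] turn y deg -51.53
```

It dropped 2.3 mm with free force, so the tab is in the keyway at about −10°. Lowering straight down, no turning.

Call:
send_rows(
  rows=[
    [[0,0.4,0,0,0,0,0.3],[0,0.4,0,0,0,0,0.3],[0,0.4,0,0,0,0,0.3],[0,0.4,0,0,0,0,0.3],[0,0.4,0,0,0,0,0.3],[0,0.4,0,0,0,0,0.3],[0,0.4,0,0,0,0,0.3],[0,0.4,0,0,0,0,0.3],[0,0.4,0,0,0,0,0.3],[0,0.4,0,0,0,0,0.3]],
  ],
)

```text
time: 18.1
tool_pos: [0.5567, 0.3063, 0.0183]
eef_rot: [-0.541, -0.456, 0.452, 0.543]
contact_force: [0.0, 0.6, -1.8]
opening: 0.0471
```

```bash
python3 -c "
from h import *
togo((.5563,.305,.0143),.72)"
```

```text
t 18.1 p [0.5567 0.3063 0.0183] yaw -10.15 tilt [ 0.09 -0.    0.36] F [ 0.   0.6 -1.8] T [-0.05  0.03 -0.07] open 0.0471
togo tool mm [-1.4  4.   0.2] turn y deg -51.41
```

Call:
send_rows(
  rows=[
    [[0,0.4,0,0,0,0,0.3],[0,0.4,0,0,0,0,0.3],[0,0.4,0,0,0,0,0.3],[0,0.4,0,0,0,0,0.3],[0,0.4,0,0,0,0,0.3],[0,0.3,0,0,0,0,0.3],[0,0.3,0,0,0,0,0.3],[0,0.3,0,0,0,0,0.3],[0,0.3,0,0,0,0,0.3],[0,0.3,0,0,0,0,0.3]],
  ],
)

```text
time: 19.35
tool_pos: [0.5567, 0.3064, 0.0145]
eef_rot: [-0.541, -0.456, 0.452, 0.543]
contact_force: [0.1, 0.6, 1.1]
opening: 0.0472
```

```bash
python3 -c "
from h import *
togo((.5563,.305,.0143),.72)"
```

```text
t 19.35 p [0.5567 0.3064 0.0145] yaw -10.15 tilt [ 0.09 -0.    0.36] F [0.1 0.6 1.1] T [-0.05  0.05  0.02] open 0.0472
togo tool mm [-1.4  0.2  0.2] turn y deg -51.4
```

Home height reached and seat contact felt. Releasing, then lifting away.

Call:
send_rows(
  rows=[
    [[0,0,0,0,0,0,0.7],[0,0,0,0,0,0,0.8],[0,0,0,0,0,0,0.9],[0,0,0,0,0,0,0.9],[0,-5,0,0,0,0,0.9],[0,-20,0,0,0,0,0.9],[0,-40,0,0,0,0,0.9],[0,-40,0,0,0,0,0.9],[0,-30,0,0,0,0,0.9],[0,0,0,0,0,0,0.9]],
  ],
)

```text
time: 20.6
tool_pos: [0.5567, 0.3056, 0.156]
eef_rot: [-0.542, -0.457, 0.451, 0.543]
contact_force: [-0.3, 0.1, -0.4]
opening: 0.0769
```

Call:
send_rows(
  rows=[
    [[0,0,40,0,0,0,0.9],[0,0,40,0,0,0,0.9],[0,0,40,0,0,0,0.9],[0,-10,40,0,0,0,0.9],[0,-10,0,0,0,0,0.9],[0,0,0,0,0,0,0.9],[0,0,0,0,0,0,0.9],[0,0,0,0,0,0,0.9],[0,0,0,0,0,0,0.9],[0,0,0,0,0,0,0.9]],
  ],
)

```text
time: 21.85
tool_pos: [0.3944, 0.332, 0.1683]
eef_rot: [-0.541, -0.452, 0.454, 0.545]
contact_force: [-0.3, -0.2, 0.6]
opening: 0.0769
```

Run:
```python
from h import *
s=readout.state();print(s['time'],s['tool_pos'],s['contact_force'])
im,d=snap('side','s9');P=cloud('side',d)
t,dt=snap('top','t9')
m=(np.hypot(P[...,0]-.556,P[...,1]-.305)<.032)&(np.hypot(P[...,0]-.556,P[...,1]-.305)>.018)&(P[...,2]>.055)&(P[...,2]<.11)
print('top face z median',np.median(P[m][:,2]),m.sum())
b=cv2.imread('pics/s9.png')[130:230,190:320]
cv2.imwrite('pics/z9.png',cv2.resize(b,None,fx=6,fy=6,interpolation=cv2.INTER_CUBIC))
```

```text
21.85 [0.39439042 0.33200731 0.16827437] [-0.28788521 -0.15666301  0.57560358]
top face z median 0.07117021735257512 259
```

View pics/z9.png

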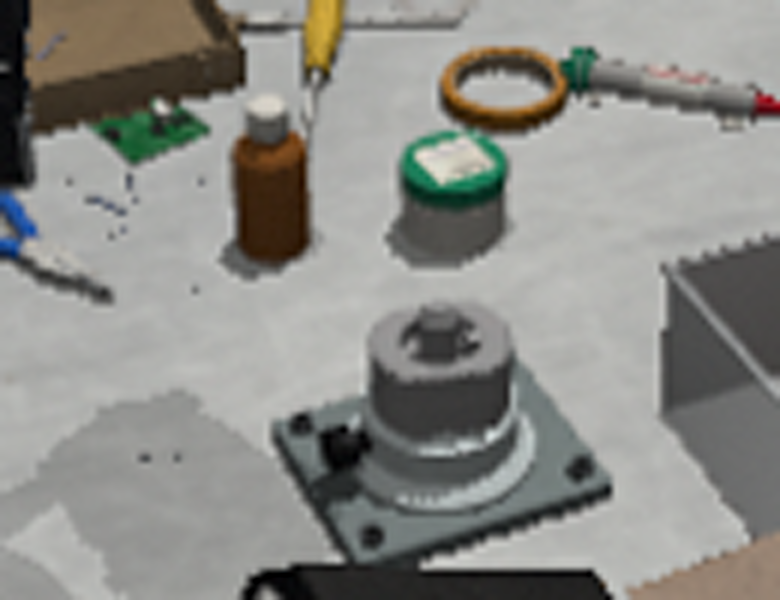

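The hub (crop centre about (440,370)) sits flat on the seat. Its top face reads about 71–74 mm, and the pilot tip stands just proud of it. The bottle and jar are in place and the gripper is clear, so I'm handing in.

```bash
python3 -c "
from cell import workorder
print(workorder.close_job())"
```

```text
the job is handed in; nothing more can be done
None
```

The hub is on the spindle with its tab in the keyway, sitting flat on the stand. I released it and handed the job in at about 22 s; no verdict was reported.

- **Grasp:** I gripped the hub by its flats. The first attempt closed on air because the real fingertips sat roughly 25–30 mm higher than the reported tool point. I corrected this from depth images and touched nothing on that try.
- **Keyway:** The tab rested on the shoulder at the expected height with about 8 N. Turning the hub under light pressure, the tab dropped in at a hub yaw of about −10°.
- **Seating:** I lowered it straight down, feeling seat contact within 0.2 mm of the expected home height. The force readings at the end of each call never went above about 8 N; I have no readings between those points.
- **Last checks:**
  - The side view shows the hub upright and flat, with the gripper well clear.
  - The median height of the hub's top face came out at 71 mm, against 74 mm expected. That mask may take in some of the hub's side wall, and the depth reading itself scatters by about 3 mm.
  - The brown bottle and jar look unmoved.
  - The small red-capped bottle was outside the last crop, so I did not re-check it. The arm never went near it.

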